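Press the pot cap, then index the carousel to the third click and hold it

TASK

Press the cap of the sample pot under the press: pull the sprung lever all the way down to its stop, then ease it slowly back up until it is fully home, without letting it snap back. Then take the black bar knob in the middle of the carousel, turn it clockwise (seen from above) by three clicks and no further, so that the red-capped pot stands under the press, and finish while still gripping the knob there, because the carousel springs back when let go. Leave the other things on the bench alone.

Things in the scene. Friction and masses are not known exactly. Their poses are not given: they have to be found in the camera images.
- press: fixed white cap press, round base 244 mm across. Origin on the bench under the carousel's vertical axis; z up; +x points from that axis to the aluminium column (x 161 to 195, y +-25 mm) with the blue head and beam (x 60 to 195, y +-23, z 121 to 165 mm; ram at x 86). The lever arm reaches out to +y. Place and yaw vary.
- lever_ball (a point): centre of the black ball grip (34 mm diameter) at the end of the sprung press lever, an 11 mm steel rod. It moves on an arc of radius 150 mm about lever_pivot in the vertical plane parallel to the press's y and z axes (press x = 120 mm): 215 mm above the bench at home, 85 mm at the lower stop.
- lever_pivot (a point): the lever's level hinge axis (parallel to the press's x axis), at press x 120, y 34, z 150 mm. The point's axes turn with the lever.
- lever (a joint): press lever, rad: 0 = home, arm rising 0.45 rad above level; grows as the ball is pulled down; 0.9 = lower stop, arm 0.45 rad below level. A spring drives it home: about 4 N at the ball at home, 8 N at the lower stop. Let go, it snaps back; eased means under 1.5 rad/s (0.22 m/s at the ball). The ram moves down with it 22 mm.
- index_knob: black bar knob: flat-sided bar 56 x 20 mm, 32 mm high, on a 46 mm disc atop the carousel's 28 mm post; turns with it. Its x lies along the bar: along the press's x at home. Origin on the axis at the disc's underside, 159.5 mm above the bench; bar from 165.5 to 197.5 mm. Pots round it (centres 86 mm from the axis) reach up to 82 mm; the press head, 165 mm high, begins 60 mm from the axis.
- carousel (a joint): carousel and knob, rad: 0 = home stop, where it starts; grows clockwise seen from above. Clicks every 0.419 rad (24 deg): 0.419, 0.838, third 1.257 (red-capped pot under the ram); hard stop at the fifth, 2.094. A return spring (about 0.1 N m) beats the detents (0.07 N m), so it runs back home when let go; turning takes up to 0.2 N m.
- beaker: bystander: clear beaker 58 mm wide, 70 mm high; origin at the centre of its underside
- timer: bystander: small white timer, 66 x 66 x 16 mm, lying flat; origin at the centre of its underside
- spare_pot: bystander: a loose pot with yellow cap, 29 mm wide, 46 mm high, not in the press; origin at the centre of its underside
- tape_roll: bystander: green roll of tape, 64 mm across, 19 mm high, lying flat; origin at the centre of its underside
- media_bottle: bystander: bottle with pink contents and orange cap, 69 mm wide, 136 mm high; origin at the centre of its underside
- blue_marker: bystander: white and blue marker pen, 126 mm long, lying; origin under its middle

How it is judged (in metres and radians):
On the way, in this order (a step that is already met when the one before it is completed fails the run):
1. the lever is pulled down to its lower stop, with the carousel still at home (value of joint lever above 0.82 rad and value of joint carousel below 0.15 rad), for 0.2 s.
2. the lever is back up at home (value of joint lever below 0.06 rad and value of joint carousel below 0.15 rad), for 0.2 s.
3. the knob stands at the third click (value of joint carousel between 1.137 and 1.377 rad), for 0.3 s.
At the end, for the whole second after the job is handed in: The lever has been pulled to its lower stop (within 0.08 rad) and is back home (within 0.06 rad); the carousel is at the third click (1.257 rad, within 0.12 rad) and the fingers still grip the knob (contact force over 3 N) (all of step 3 and contact force between the fingers and index_knob above 3 N and value of joint lever below 0.06 rad); the arm keeps its last pose, push and grip.
It fails at once if the lever snaps back (faster than 1.5 rad/s towards home) (velocity of joint lever below -1.5 rad/s).
It fails at once if the knob is turned on past the third click (over 1.46 rad, more than half way to the fourth) (value of joint carousel above 1.46 rad).
It fails at once if a bystander is moved by more than 30 mm (distance of any of beaker, timer, spare_pot, tape_roll, media_bottle, blue_marker from where it was at the start of the episode above 0.03 m).
It also fails if it takes over 53 s, if anything falls off the work surface, if the arm or the gripper's body presses on something with over 40 N, if the wrist force passes 120 N, or if a joint passes its speed limit or range.

ROBOT

A 6-joint arm with a two-finger parallel gripper is mounted at the origin on a cart in front of the work surface, level with it; the furniture and walls round the work are solid. World frame = base frame: x ahead of the robot, y to its left, z up, the work surface at z = 0. Lengths are in m, angles in degrees, forces in N, time in s.
With the tool pointing down it reaches from about 0.375 to 0.9 m from the base axis. Payload 3.1 kg.
Tool frame: the origin (TCP) lies midway between the tips of the shut fingers; the grasp point (between the pads) lies bot.pinch_z behind it (bot.pinch_z is the distance from the TCP to the grasp point, in m); z points along the fingers, y is the direction in which the jaws open and shut (so a half turn about z gives the same grasp; the last joint's range is limited). The gripper opens to 87 mm and grips with 3 to 60 N. Pads are 19 mm wide; open, the fingers measure 117 mm over their backs; the gripper's body (75 mm by 190 mm) begins 51 mm behind the grasp point.
Start: joints at [57.153, 30.224, 82.088, -0, 67.689, -10.227], TCP at [0.24, 0.577, 0.223] pointing down, gripper open.
Joint ranges: [-176.69, 176.69], [-43.24, 126.21], [12.49, 139.97], [-82, 262], [0, 151.66], [-163.58, 163.58]. Speed limits (degrees/s): [159.86, 159.86, 180, 180, 180, 180].

INTERFACE

Orientations are given as a 3x3 rotation matrix whose columns are the frame's x, y, z axes.
In Python, from rig import bot gives the robot as it stands.
- The arm moves only by the tool apply_moves, never from a script. Its argument "motion" is text: rows parted by semicolons, each of 7 numbers parted by spaces: the shift along the tool's x, y, z in m, then the turn, a rotation vector about the tool's x, y, z in degrees, then the finger opening in m, from 0 to 0.087. A call has exactly 8 rows; each row is the pose to reach, as a shift and turn from the pose commanded when the call began, along the tool's axes at that moment; what a row does not reach only later rows make up. A row lasts 1/8 s, in which the tool goes at most 62.5 mm and 10.7 degrees, less where a joint would pass 70% of its speed; a pose out of reach is approached as far as the arm can. A call with a gripper value outside its range is refused whole. The fingers move at their own pace and stop on an object; the grip force is fixed at half the most. Time passes only in rows, so rows that repeat a pose let the fingers close, or fill a call up. It gives the time, the measured TCP pose, the force and the opening at its end, in the units of the state.
- bot.read_state(): the state, without advancing time (a new reading comes with each control period).
- bot.capture(name): name is "scene" or "top"; returns the picture (420x560x3 uint8, red, green, blue); there is no depth.
- bot.get_calibration(name): a dict with "fx", "fy", "cx", "cy" (pixels), "rvec" (rotation vector, rad) and "tvec" (3), from world to camera coordinates, as OpenCV has them. Camera axes: x right, y down, z forward; pixel columns grow to the right and rows downward; lengths in m; the calibration is good to about 2 mm. A picture is of the moment at which its call begins. get_calibration takes no time and is no camera call.
- bot.hand_in(): hands the job in, once; it reports no verdict.
Trained networks look in the newest picture that a camera, given by its name, has taken for a name from the list of things; names that differ only in an ending like _2 or _b are one class to them, and where a whole thing is asked for, a point or a joint stands for the part that bears it (a point fixed in the world has none). Each returns a list of dicts, best first, with "p" (0 to 1); they miss things now and then, are a little off and sometimes report something else, mostly with a low value. They report only what shows in the picture. A call takes as long as a camera call.
- bot.find_in(name, camera): "point" ([x, y, z] in m, in world coordinates, good to about 4 mm: the middle of the surface that is visible of it).
The state is a dict: "time_s": time; "joint_positions": joint angles; "qvel": joint speeds; "tau": joint torques, N m; "position": TCP position; "tcp_rot": TCP orientation; "force": force on the tool from outside, world axes, zero at the start; "moment": the same for the moment, N m; "opening": opening from 0.0 (shut) to 1.0 (fully open).
Only numpy, scipy, OpenCV 4.12 (cv2) and the standard library are available. Lean on these libraries where they do the work, as an engineer would, in place of code of your own. Each camera call takes 0.05 s, during which the arm holds its last target.

## Working session

There is one attempt and no reset: what is moved stays moved. The work goes in short steps, Python scripts to look and compute and a tool call to move; the robot and the scene stay as the last step left them, time stands still between calls to the robot, and variables do not carry over. Pictures are saved under pics/ and viewed, and the job is handed in when it is done.

Besides the shell and the picture viewer there is one more tool, called after ">>>" in YAML: its name, and indented under it one key for each argument. apply_moves: Moves the arm, as the interface text tells. Its arguments: {"type":"object","properties":{"motion":{"type":"string"}},"required":["motion"]}

```bash
mkdir -p pics; ls
python3 - <<'E'
from rig import bot
import cv2
for n in("scene","top"):
    im=bot.capture(n); cv2.imwrite(f"pics/{n}0.png",im[:,:,::-1])
    c=bot.get_calibration(n); print(n,{k:[round(float(x),4) for x in __import__('numpy').ravel(v)] for k,v in c.items()})
    for t in("press","lever_ball","lever_pivot","index_knob","media_bottle","beaker","timer","tape_roll","spare_pot","blue_marker"):
        r=bot.find_in(t,n); print(t,[([round(float(x),4) for x in d["point"]],round(d["p"],2)) for d in r[:2]])
s=bot.read_state();print(s, bot.pinch_z)
E
```

```text
pics
scene {'fx': [490.3514], 'fy': [490.3514], 'cx': [275.9229], 'cy': [206.3228], 'rvec': [2.2605, -0.6007, 0.2631], 'tvec': [-0.4558, 0.2916, 1.4143]}
press [([0.5486, -0.0682, 0.0472], 0.75)]
lever_ball [([0.5291, 0.1052, 0.1954], 0.75)]
lever_pivot [([0.5276, 0.1056, 0.1997], 0.56)]
index_knob [([0.5429, -0.0715, 0.1847], 0.6), ([0.4411, -0.4358, 0.0208], 0.48)]
media_bottle [([0.6126, -0.4589, 0.0882], 0.95)]
beaker [([0.6777, 0.4088, 0.0456], 0.87), ([0.5245, 0.1068, 0.193], 0.18)]
timer [([0.6117, -0.4585, 0.0866], 0.63), ([0.4815, 0.4333, 0.0109], 0.54)]
tape_roll [([0.4434, -0.433, 0.0202], 0.94)]
spare_pot [([0.5509, 0.4055, 0.0317], 0.61)]
blue_marker [([0.551, -0.068, 0.0457], 0.74)]
top {'fx': [478.8437], 'fy': [478.8437], 'cx': [277.0365], 'cy': [214.0633], 'rvec': [2.1134, -2.1617, 0.1761], 'tvec': [0.0097, 0.5449, 1.4563]}
press [([0.5571, -0.0379, 0.0395], 0.97), ([0.5307, 0.1013, 0.1968], 0.28)]
lever_ball [([0.5326, 0.1059, 0.196], 0.69), ([0.5538, 0.4059, 0.0424], 0.26)]
lever_pivot [([0.5285, 0.0997, 0.1949], 0.68)]
index_knob [([0.5499, -0.0617, 0.1977], 0.51)]
[... 355 characters left out ...]
74556e+01,  1.49711583e-03,
        6.76920338e+01, -1.02276742e+01]), 'qvel': array([ 0.03478082,  0.02887055, -0.06282813, -0.010269  ,  0.01995408,
        0.05388204]), 'tau': array([-3.82298713e-04, -4.40015781e+01, -1.76988655e+01,  6.33769529e-02,
        5.04358951e-02, -1.41659629e-05]), 'position': array([0.24032956, 0.57690881, 0.22254632]), 'tcp_rot': array([[-9.23076977e-01,  3.84615251e-01, -5.16888031e-05],
       [ 3.84615253e-01,  9.23076977e-01, -3.54923332e-05],
       [ 3.40618515e-05, -5.26424578e-05, -9.99999998e-01]]), 'force': array([-0.19362933,  0.45599802,  0.5256171 ]), 'moment': array([-0.01052612, -0.01297284,  0.00564437]), 'opening': 0.9978038793750656} 0.0187
```

View pics/scene0.png

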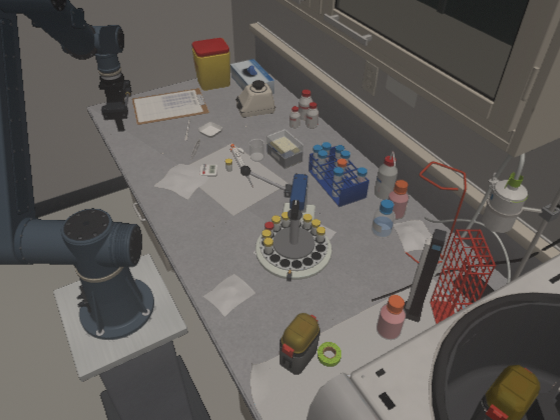

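View pics/top0.png

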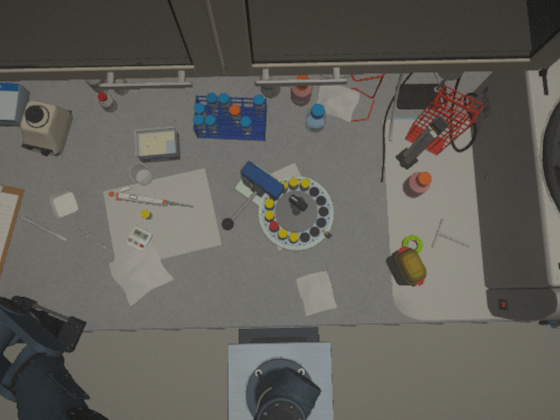

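Run:
```python
import cv2
a=cv2.imread("pics/top0.png")[150:260,210:345]; cv2.imwrite("pics/c1.png",cv2.resize(a,None,fx=5.5,fy=5.4,interpolation=cv2.INTER_CUBIC))
a=cv2.imread("pics/scene0.png")[155:285,225:350]; cv2.imwrite("pics/c2.png",cv2.resize(a,None,fx=4.5,fy=4.5,interpolation=cv2.INTER_CUBIC))
```

```text
(no output)
```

View pics/c1.png

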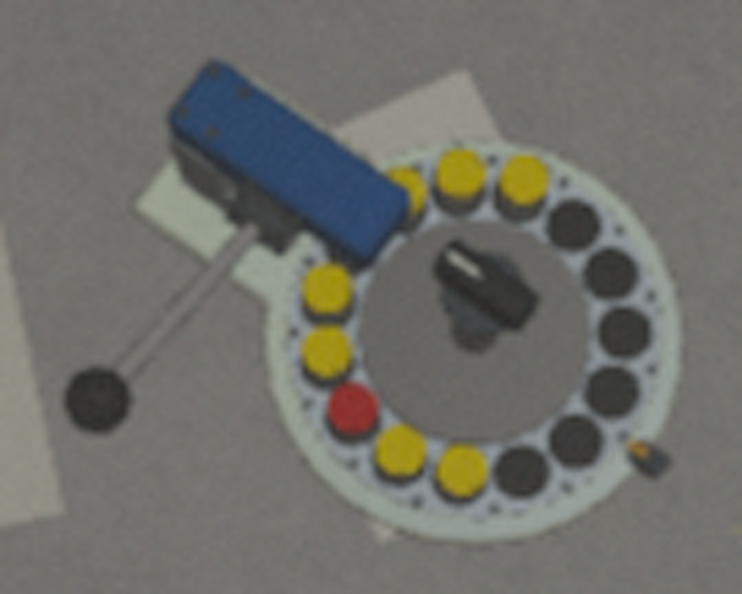

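View pics/c2.png

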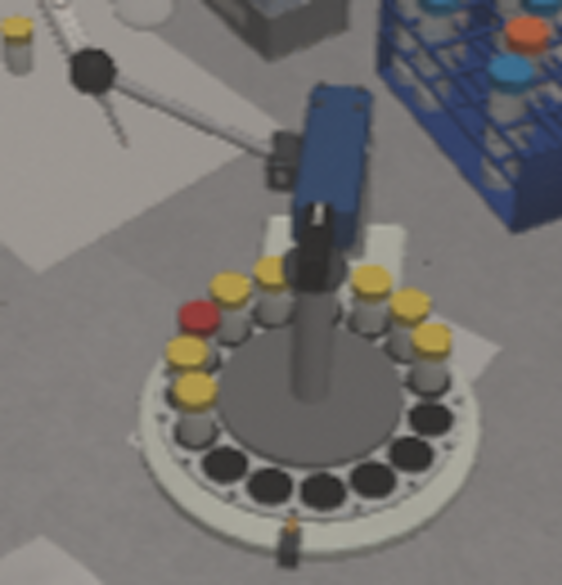

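```bash
cat > h.py <<'E'
import numpy as np,cv2
from rig import bot
from scipy.optimize import least_squares
def cal(n):
    c=bot.get_calibration(n);K=np.array([[c["fx"],0,c["cx"]],[0,c["fy"],c["cy"]],[0,0,1]]);return K,np.array(c["rvec"],float),np.array(c["tvec"],float)
def proj(n,P):
    K,r,t=cal(n); return cv2.projectPoints(np.array(P,float).reshape(-1,3),r,t,K,None)[0].reshape(-1,2)
def ball(q=0.): a=0.45-q; return [.120,.034+.15*np.cos(a),.150+.15*np.sin(a)]
def w(p,P):
    c,s=np.cos(p[2]),np.sin(p[2]);P=np.atleast_2d(P);return np.c_[p[0]+c*P[:,0]-s*P[:,1],p[1]+s*P[:,0]+c*P[:,1],P[:,2]]
E
python3 - <<'E'
from h import *
top=[(ball(),(97,400)),((.195,-.023,.165),(215,62)),((.195,.023,.165),(172,118)),((.06,-.023,.165),(408,190)),((.06,.023,.165),(362,245)),((0,0,.1975),(489,277)),((0,0,.015),(475,341))]
sc=[(ball(),(93,71)),((.195,.023,.165),(318,87)),((.195,-.023,.165),(372,92)),((.06,.023,.165),(297,207)),((.06,-.023,.165),(355,215)),((0,0,.015),(310,410))]
T=np.array([a for a,_ in top]);t=np.array([(210+u/5.496,150+v/5.4) for _,(u,v) in top])
S=np.array([a for a,_ in sc]);s=np.array([(225+u/4.5,155+v/4.5) for _,(u,v) in sc])
f=lambda p:np.r_[(proj("top",w(p,T))-t).ravel(),(proj("scene",w(p,S))-s).ravel()]
r=least_squares(f,[.55,-.06,.5],loss="soft_l1");p=r.x
print(p,np.degrees(p[2]));print(f(p).reshape(-1,2).round(1))
for q in(0,.3,.6,.9): print(q,w(p,ball(q)).round(4))
np.save("p.npy",p)
for n in("top","scene"):
    im=cv2.imread(f"pics/{n}0.png")
    im=cv2.resize(im,None,fx=4,fy=4,interpolation=cv2.INTER_CUBIC)
    def pl(P,c):
        q=((proj(n,w(p,P))+.5)*4-.5).round().astype(int); cv2.polylines(im,[q],True,c,1)
    an=np.linspace(0,2*np.pi,60)
    pl(np.c_[.122*np.cos(an),.122*np.sin(an),0*an],(0,255,0))
    pl([(.06,-.023,.165),(.195,-.023,.165),(.195,.023,.165),(.06,.023,.165)],(0,255,255))
    pl([(-.028,-.01,.1975),(.028,-.01,.1975),(.028,.01,.1975),(-.028,.01,.1975)],(255,0,255))
    pl([ball(q) for q in np.linspace(0,.9,10)],(0,0,255))
    o=(proj(n,w(p,[.05,.03,.1]))[0]*4).astype(int)
    x,y=o-[320,280]; cv2.imwrite(f"pics/o_{n}.png",im[y:y+560,x:x+640])
E
```

```text
[ 0.55328515 -0.06494304  0.91598308] 52.48196433171608
[[ 0.7 -0.1]
 [ 0.1 -2.3]
 [-1.5 -0.4]
 [ 2.2  0.5]
 [ 1.2  2.9]
 [ 0.1  0.6]
 [ 0.  -0.6]
 [-0.  -0.1]
 [-1.3 -2.2]
 [ 0.7 -2.1]
 [-1.4 -1.3]
 [ 0.6 -1.7]
 [-0.2  1.5]]
0 [[0.4923 0.1332 0.2152]]
0.3 [[0.4818 0.1413 0.1724]]
0.6 [[0.4818 0.1413 0.1276]]
0.9 [[0.4923 0.1332 0.0848]]
```

View pics/o_top.png

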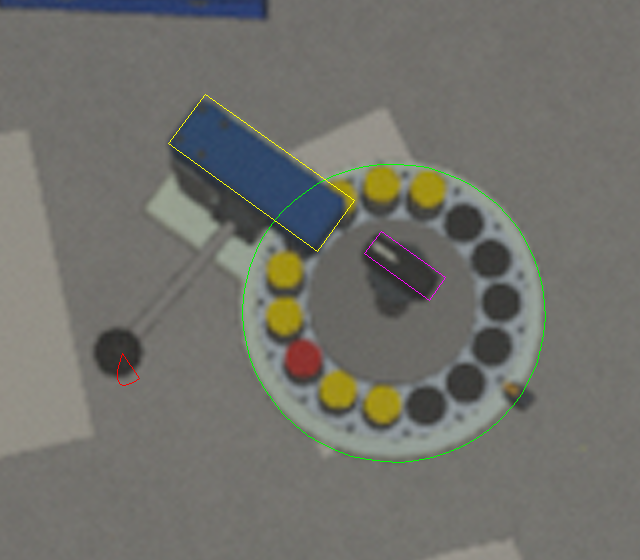

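View pics/o_scene.png

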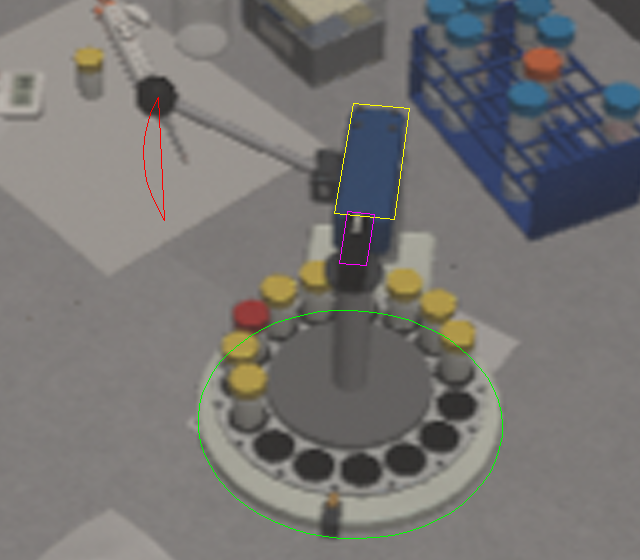

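Run:
```python
from h import *
from scipy.optimize import minimize
p0=np.load("p.npy"); M={}
for n,roi in(("top",(225,315,150,215)),("scene",(280,320,165,220))):
    im=cv2.imread(f"pics/{n}0.png");b,g,r=[im[:,:,i].astype(int) for i in range(3)]
    m=((b-r)>35); z=np.zeros_like(m); z[roi[2]:roi[3],roi[0]:roi[1]]=1; m&=z
    k,l,st,_=cv2.connectedComponentsWithStats(m.astype(np.uint8)); m=l==1+np.argmax(st[1:,4]); M[n]=m
    ys,xs=np.nonzero(m);print(n,m.sum(),xs.min(),xs.max(),ys.min(),ys.max())
box=np.array([(x,y,z) for x in(.06,.195) for y in(-.023,.023) for z in(.121,.165)])
def sil(n,p,S=8):
    q=(proj(n,w(p,box))+.5)*S; h=cv2.convexHull(q.astype(np.float32)).round().astype(int)
    im=np.zeros((420*S,560*S),np.uint8);cv2.fillPoly(im,[h],255);return cv2.resize(im,(560,420),interpolation=cv2.INTER_AREA)/255.
for ns in(("top",),("top","scene")):
    f=lambda p:sum(np.abs(sil(n,p)-M[n]).sum() for n in ns)
    r=minimize(f,p0,method="Nelder-Mead",options=dict(initial_simplex=[p0,p0+[.01,0,0],p0+[0,.01,0],p0+[0,0,-.1]],xatol=1e-4,fatol=.3))
    p=r.x;print(ns,p.round(4),np.degrees(p[2]),r.fun,f(p0));
    print(proj("top",w(p,ball())),proj("scene",w(p,ball())),"want 227.6,224.1 / 245.7 170.8")
    print(w(p,ball()))
```

```text
top 582 241 283 162 196
scene 323 291 306 174 201
('top',) [ 0.552  -0.0523  0.8407] 48.170335974506415 258.83137254901965 271.4274509803921
[[222.30045964 219.21285492]] [[247.11174662 166.39298733]] want 227.6,224.1 / 245.7 170.8
[[0.50600454 0.14983904 0.21524483]]
('top', 'scene') [ 0.5623 -0.0614  0.964 ] 55.23346856710748 508.8666666666667 535.878431372549
[[228.20572449 224.15954978]] [[245.46473103 170.62480311]] want 227.6,224.1 / 245.7 170.8
[[0.49181027 0.13358658 0.21524483]]
```

Run:
```python
from h import *
for n,roi in(("top",(260,340,170,250)),("scene",(255,335,205,265))):
    im=cv2.imread(f"pics/{n}0.png");b,g,r=[im[:,:,i].astype(int) for i in range(3)]
    m=((r-b)>45); z=np.zeros_like(m); z[roi[2]:roi[3],roi[0]:roi[1]]=1; m&=z
    k,l,st,c=cv2.connectedComponentsWithStats(m.astype(np.uint8))
    for i in range(1,k): 
        if st[i,4]>8: print(n,c[i].round(2),st[i,4], im[l==i].mean(0).round())
```

```text
top [293.13 181.91] 68 [ 30. 136. 150.]
top [304.91 182.91] 67 [ 32. 139. 153.]
top [284.24 183.72] 29 [ 40. 133. 146.]
top [268.94 203.04] 70 [ 31. 137. 151.]
top [268.91 214.46] 74 [ 33. 136. 150.]
top [273.7  225.21] 67 [ 50.  53. 134.]
top [282.2  232.93] 74 [ 34. 137. 151.]
top [293.5  236.63] 76 [ 36. 137. 150.]
scene [284.55 214.85] 40 [ 73. 138. 157.]
scene [276.   218.56] 54 [ 74. 139. 159.]
scene [306.98 216.98] 52 [ 74. 142. 162.]
scene [318.01 225.9 ] 109 [ 72. 139. 159.]
scene [269.06 224.55] 49 [ 59.  62. 139.]
scene [267.11 237.11] 127 [ 72. 136. 156.]
```

Run:
```python
from h import *
tk=[-2,-3,1,2,3,4,5];t=np.array([(293.13,181.91),(304.91,182.91),(268.94,203.04),(268.91,214.46),(273.7,225.21),(282.2,232.93),(293.5,236.63)])
sk=[1,2,-1,3];s=np.array([(284.55,214.85),(276,218.56),(306.98,216.98),(269.06,224.55)])
P=lambda ks,z:np.array([(.086*np.cos(k*np.radians(24)),.086*np.sin(k*np.radians(24)),z) for k in ks])
bt=np.array([[227.6,224.1]]);bs=np.array([[245.7,170.8]])
def mk(off):
    def f(p):
        r=[(proj("top",w(p,P(tk,.079)))+off*p[3:5]-t).ravel(),(proj("top",w(p,ball()))+off*p[3:5]-bt).ravel(),(proj("scene",w(p,P(sk,.078)))+off*p[5:7]-s).ravel(),(proj("scene",w(p,ball()))+off*p[5:7]-bs).ravel(), off*(p[3:7])]
        return np.concatenate(r)
    return f
for off in(0,1):
    f=mk(off);r=least_squares(f,[.55,-.06,.9,0,0,0,0],loss="soft_l1",f_scale=.5);p=r.x
    print(p.round(4),np.degrees(p[2]));print(f(p).reshape(-1,2).round(2).tolist());print(w(p,ball()))
np.save("p.npy",p[:3])
```

```text
[ 0.5539 -0.0621  0.9194  0.      0.      0.      0.    ] 52.679887388257036
[[0.17, -0.2], [-0.11, -0.02], [0.01, 0.15], [0.0, 0.22], [-0.05, 0.05], [0.18, 0.13], [0.08, 0.04], [-0.22, -0.07], [1.1, -0.02], [-0.09, -0.03], [0.27, -0.14], [-0.03, 0.27], [-0.45, -0.61], [0.0, 0.0], [0.0, 0.0]]
[[0.49222645 0.13585502 0.21524483]]
[ 0.5539 -0.062   0.9193  0.0024 -0.0333 -0.0563  0.0758] 52.67320354532776
[[0.16, -0.23], [-0.12, -0.05], [0.0, 0.11], [-0.01, 0.18], [-0.06, 0.01], [0.17, 0.09], [0.07, 0.01], [-0.23, -0.11], [1.04, 0.05], [-0.15, 0.03], [0.21, -0.07], [-0.09, 0.33], [-0.51, -0.55], [0.0, -0.03], [-0.06, 0.08]]
[[0.49224228 0.13589628 0.21524483]]
```

```bash
cat > plan.py <<'E'
from h import *
from scipy.spatial.transform import Rotation as Ro
p=np.load("p.npy")
def Rd(yang):  # tool down, y axis at angle (deg)
    a=np.radians(yang);y=np.array([np.cos(a),np.sin(a),0]);z=np.array([0,0,-1.]);return np.c_[np.cross(y,z),y,z]
def rows(T0,Ts,ops):
    # T=(pos,yang)
    R0=Rd(T0[1])
    out=[]
    for (q,a),o in zip(Ts,ops):
        d=R0.T@(np.array(q)-T0[0]); rv=np.degrees(Ro.from_matrix(R0.T@Rd(a)).as_rotvec())
        out.append(" ".join(f"{v:.4f}" for v in d)+f" 0 0 {rv[2]:.2f} {o}")
    print("; ".join(out)); 
def lin(A,B,n,N=8):
    return [(np.array(A[0])+(np.array(B[0])-A[0])*min(1,(i+1)/n),A[1]+(B[1]-A[1])*min(1,(i+1)/n)) for i in range(N)]
def bt(q): return w(p,ball(q))[0]-[0,0,.0187]
E
python3 - <<'E'
from plan import *
S=(np.array([.24,.577,.223]),67.38); B=bt(0); A1=(np.array([.37,.35,.30]),60.); A2=(np.array([B[0],B[1],.29]),52.7); A3=(B,52.7)
print(B)
rows(S,lin(S,A1,8),[.087]*8)
rows(A1,lin(A1,A2,7),[.087]*8)
rows(A2,lin(A2,A3,7),[.087]*8)
E
```

```text
[0.49224228 0.13589628 0.19654483]
-0.0259 -0.0199 -0.0096 0 0 0.92 0.087; -0.0518 -0.0399 -0.0192 0 0 1.84 0.087; -0.0777 -0.0598 -0.0289 0 0 2.77 0.087; -0.1037 -0.0798 -0.0385 0 0 3.69 0.087; -0.1296 -0.0997 -0.0481 0 0 4.61 0.087; -0.1555 -0.1197 -0.0577 0 0 5.54 0.087; -0.1814 -0.1396 -0.0674 0 0 6.46 0.087; -0.2073 -0.1595 -0.0770 0 0 7.38 0.087
-0.0304 -0.0178 0.0014 0 0 1.04 0.087; -0.0608 -0.0355 0.0029 0 0 2.09 0.087; -0.0913 -0.0533 0.0043 0 0 3.13 0.087; -0.1217 -0.0710 0.0057 0 0 4.17 0.087; -0.1521 -0.0888 0.0071 0 0 5.21 0.087; -0.1825 -0.1065 0.0086 0 0 6.26 0.087; -0.2129 -0.1243 0.0100 0 0 7.30 0.087; -0.2129 -0.1243 0.0100 0 0 7.30 0.087
0.0000 0.0000 0.0134 0 0 0.00 0.087; 0.0000 0.0000 0.0267 0 0 0.00 0.087; 0.0000 0.0000 0.0401 0 0 0.00 0.087; 0.0000 0.0000 0.0534 0 0 0.00 0.087; 0.0000 0.0000 0.0668 0 0 0.00 0.087; 0.0000 0.0000 0.0801 0 0 0.00 0.087; 0.0000 0.0000 0.0935 0 0 0.00 0.087; 0.0000 0.0000 0.0935 0 0 0.00 0.087
```

>>> apply_moves:
  motion: "-0.026 -0.020 -0.010 0 0 0.9 0.087; -0.052 -0.040 -0.019 0 0 1.8 0.087; -0.078 -0.060 -0.029 0 0 2.8 0.087; -0.104 -0.080 -0.038 0 0 3.7 0.087; -0.130 -0.100 -0.048 0 0 4.6 0.087; -0.155 -0.120 -0.058 0 0 5.5 0.087; -0.181 -0.140 -0.067 0 0 6.5 0.087; -0.2073 -0.1595 -0.077 0 0 7.38 0.087"

```text
time_s: 2.1
position: [0.3707, 0.349, 0.3]
tcp_rot: [[-0.866, 0.5, 0.0], [0.5, 0.866, 0.0], [-0.0, 0.0, -1.0]]
force: [-0.0, -0.4, 0.1]
opening: 1.0
```

>>> apply_moves:
  motion: "-0.030 -0.018 0.001 0 0 1.0 0.087; -0.061 -0.036 0.003 0 0 2.1 0.087; -0.091 -0.053 0.004 0 0 3.1 0.087; -0.122 -0.071 0.006 0 0 4.2 0.087; -0.152 -0.089 0.007 0 0 5.2 0.087; -0.182 -0.106 0.009 0 0 6.3 0.087; -0.2129 -0.1243 0.010 0 0 7.3 0.087; -0.2129 -0.1243 0.010 0 0 7.3 0.087"

```text
time_s: 3.1
position: [0.4939, 0.134, 0.2895]
tcp_rot: [[-0.793, 0.609, 0.001], [0.609, 0.793, -0.0], [-0.001, 0.0, -1.0]]
force: [0.2, 1.0, -0.6]
opening: 0.997
```

Run:
```python
from rig import bot
import cv2
for n in("scene","top"):
    im=bot.capture(n); cv2.imwrite(f"pics/{n}1.png",im[:,:,::-1])
a=cv2.imread("pics/scene1.png")[60:280,170:350]; cv2.imwrite("pics/c3.png",cv2.resize(a,None,fx=2.7,fy=2.7,interpolation=cv2.INTER_CUBIC))
s=bot.read_state();print(s["time_s"],s["position"],s["tcp_rot"],s["joint_positions"],s["force"])
```

```text
3.2 [0.49234058 0.13584485 0.28949051] [[-7.94946838e-01  6.06678792e-01 -6.06451461e-04]
 [ 6.06678594e-01  7.94947069e-01  4.90997896e-04]
 [ 7.79974822e-04  2.23961053e-05 -9.99999696e-01]] [ 2.85436226e+00  1.68313351e+01  9.33203332e+01  3.17657388e-02
  6.98816376e+01 -4.98068296e+01] [-0.39683787  0.35706949  0.65658361]
```

View pics/c3.png

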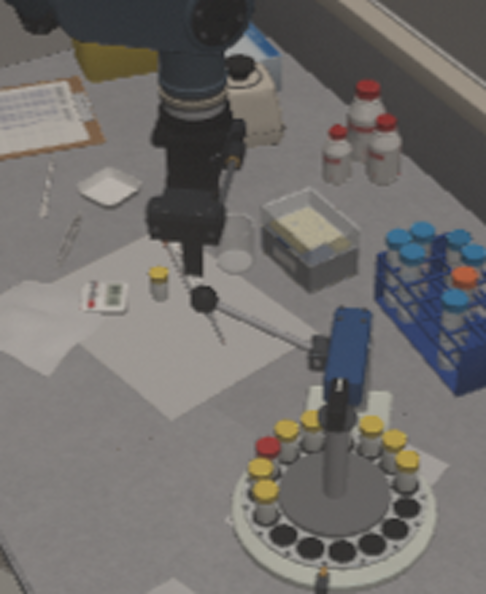

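The picture shows the hand above the ball (about pixel 205,300 in the crop) with its fingers lined up over it. I'll go down next.

>>> apply_moves:
  motion: "0 0 0.013 0 0 0 0.087; 0 0 0.027 0 0 0 0.087; 0 0 0.040 0 0 0 0.087; 0 0 0.053 0 0 0 0.087; 0 0 0.067 0 0 0 0.087; 0 0 0.080 0 0 0 0.087; 0 0 0.0935 0 0 0 0.087; 0 0 0.0935 0 0 0 0.087"

```text
time_s: 4.2
position: [0.4918, 0.1357, 0.1948]
tcp_rot: [[-0.795, 0.606, -0.003], [0.606, 0.795, -0.0], [0.002, -0.002, -1.0]]
force: [0.3, -0.1, 0.3]
opening: 0.997
```

Run:
```python
from rig import bot
import cv2,numpy as np
o=[]
for n in("scene","top"):
    im=bot.capture(n); cv2.imwrite(f"pics/{n}2.png",im[:,:,::-1])
    a=im[:,:,::-1]; a=a[110:220,190:310] if n=="scene" else a[170:270,180:300]; o.append(cv2.resize(a,(395,395),interpolation=cv2.INTER_CUBIC))
cv2.imwrite("pics/c4.png",np.hstack(o))
s=bot.read_state();print(s["position"],s["force"])
from plan import *
B=(bt(0),52.7)
L=[(bt(q),52.7) for q in np.linspace(0,.93,17)[1:]]
print(w(p,ball(.9)))
rows(B,L[:8],[.02]*8);rows(L[7],L[8:],[.02]*8)
```

```text
[0.49277    0.13584703 0.19603143] [-0.03313307  0.52074486  0.41122013]
[[0.49224228 0.13589628 0.08475517]]
0.0036 0.0000 0.0080 0 0 0.00 0.02; 0.0067 0.0000 0.0161 0 0 0.00 0.02; 0.0093 0.0000 0.0244 0 0 0.00 0.02; 0.0114 0.0000 0.0329 0 0 0.00 0.02; 0.0130 0.0000 0.0414 0 0 0.00 0.02; 0.0142 0.0000 0.0501 0 0 0.00 0.02; 0.0148 0.0000 0.0588 0 0 0.00 0.02; 0.0149 0.0000 0.0675 0 0 0.00 0.02
-0.0004 -0.0000 0.0087 0 0 0.00 0.02; -0.0013 -0.0000 0.0174 0 0 0.00 0.02; -0.0027 -0.0000 0.0260 0 0 0.00 0.02; -0.0046 -0.0000 0.0345 0 0 0.00 0.02; -0.0069 -0.0000 0.0429 0 0 0.00 0.02; -0.0098 -0.0000 0.0511 0 0 0.00 0.02; -0.0131 -0.0000 0.0592 0 0 0.00 0.02; -0.0169 -0.0000 0.0670 0 0 0.00 0.02
```

View pics/c4.png

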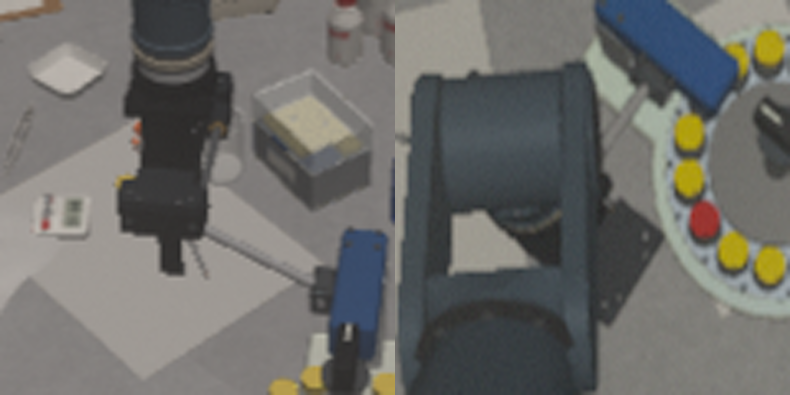

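The ball is hidden between the fingers, as expected. Next I close the gripper.

>>> apply_moves:
  motion: "0 0 0 0 0 0 0.02; 0 0 0 0 0 0 0.02; 0 0 0 0 0 0 0.02; 0 0 0 0 0 0 0.02; 0 0 0 0 0 0 0.02; 0 0 0 0 0 0 0.02; 0 0 0 0 0 0 0.02; 0 0 0 0 0 0 0.02"

```text
time_s: 5.3
position: [0.4926, 0.1359, 0.196]
tcp_rot: [[-0.795, 0.606, -0.0], [0.606, 0.795, 0.0], [0.0, 0.0, -1.0]]
force: [-0.2, 0.2, 0.6]
opening: 0.37
```

>>> apply_moves:
  motion: "0.0036 0 0.008 0 0 0 0.02; 0.0067 0 0.016 0 0 0 0.02; 0.0093 0 0.0245 0 0 0 0.02; 0.0114 0 0.033 0 0 0 0.02; 0.013 0 0.0415 0 0 0 0.02; 0.0142 0 0.050 0 0 0 0.02; 0.0148 0 0.059 0 0 0 0.02; 0.0149 0 0.0675 0 0 0 0.02"

```text
time_s: 6.3
position: [0.4808, 0.145, 0.128]
tcp_rot: [[-0.795, 0.606, 0.0], [0.606, 0.795, 0.0], [-0.0, 0.0, -1.0]]
force: [-0.9, -1.4, 5.9]
opening: 0.368
```

Run:
```python
from rig import bot
import cv2,numpy as np
o=[]
for n in("scene","top"):
    im=bot.capture(n); cv2.imwrite(f"pics/{n}3.png",im[:,:,::-1])
    a=im[:,:,::-1]; a=a[110:220,190:310] if n=="scene" else a[170:270,180:300]; o.append(cv2.resize(a,(395,395),interpolation=cv2.INTER_CUBIC))
cv2.imwrite("pics/c5.png",np.hstack(o))
```

```text
(no output)
```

View pics/c5.png

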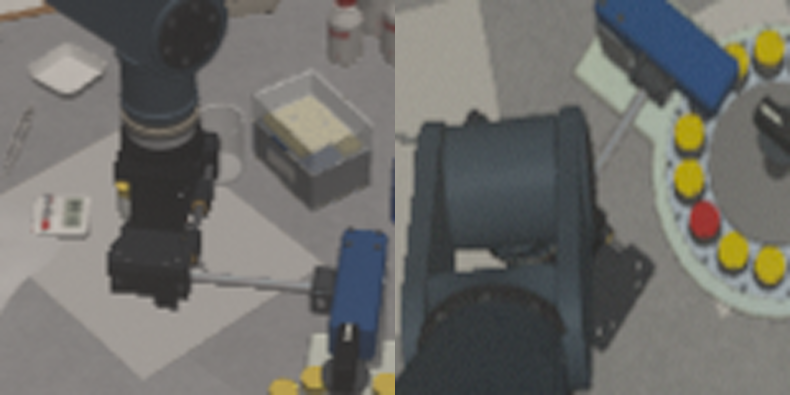

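The rod is now level and stays in the grip, with about 6 N at the wrist, as expected. I'll carry on to the stop.

>>> apply_moves:
  motion: "-0.0004 0 0.0087 0 0 0 0.02; -0.0013 0 0.0174 0 0 0 0.02; -0.0027 0 0.026 0 0 0 0.02; -0.0046 0 0.0345 0 0 0 0.02; -0.0069 0 0.043 0 0 0 0.02; -0.0098 0 0.051 0 0 0 0.02; -0.0131 0 0.059 0 0 0 0.02; -0.0169 0 0.067 0 0 0 0.02"

```text
time_s: 7.4
position: [0.4933, 0.1353, 0.0614]
tcp_rot: [[-0.795, 0.606, -0.002], [0.606, 0.795, 0.001], [0.002, -0.0, -1.0]]
force: [-2.3, 1.9, 11.0]
opening: 0.368
```

Run:
```python
from rig import bot
import cv2,numpy as np
o=[]
for n in("scene","top"):
    im=bot.capture(n); cv2.imwrite(f"pics/{n}4.png",im[:,:,::-1])
    a=im[:,:,::-1]; a=a[110:220,190:310] if n=="scene" else a[170:270,180:300]; o.append(cv2.resize(a,(395,395),interpolation=cv2.INTER_CUBIC))
cv2.imwrite("pics/c6.png",np.hstack(o))
s=bot.read_state();print(s["position"],s["force"],s["opening"])
from plan import *
print(bt(.9))
```

```text
[0.49333035 0.13533557 0.06137697] [-1.39056582  2.57660755  5.55656209] 0.3699945752532086
[0.49224228 0.13589628 0.06605517]
```

View pics/c6.png

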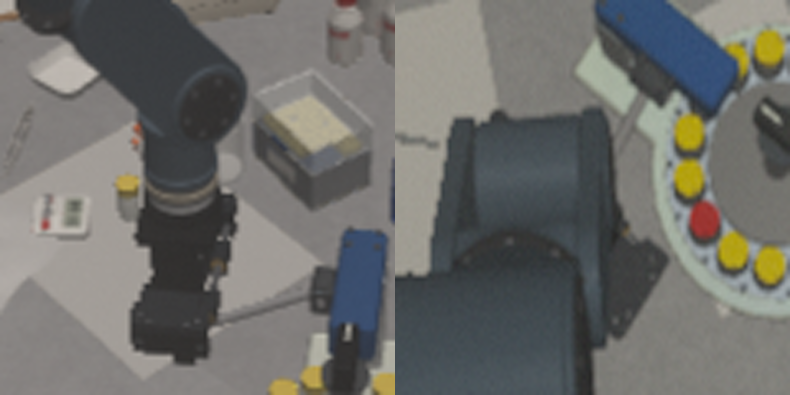

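>>> apply_moves:
  motion: "-0.0005 0 0.001 0 0 0 0.02; -0.001 0 0.002 0 0 0 0.02; -0.0015 0 0.003 0 0 0 0.02; -0.002 0 0.004 0 0 0 0.02; -0.0025 0 0.005 0 0 0 0.02; -0.003 0 0.006 0 0 0 0.02; -0.003 0 0.006 0 0 0 0.02; -0.003 0 0.006 0 0 0 0.02"

```text
time_s: 8.5
position: [0.4945, 0.1344, 0.0583]
tcp_rot: [[-0.795, 0.607, -0.002], [0.607, 0.795, 0.002], [0.003, 0.0, -1.0]]
force: [-7.3, 3.8, 30.2]
opening: 0.361
```

Run:
```python
from rig import bot
import cv2,numpy as np
for i in range(3):
    im=bot.capture("scene");s=bot.read_state();print(s["position"],s["force"],s["opening"])
cv2.imwrite("pics/scene5.png",im[:,:,::-1]);a=im[150:220,210:300,::-1];cv2.imwrite("pics/c7.png",cv2.resize(a,None,fx=8,fy=8,interpolation=cv2.INTER_CUBIC))
from plan import *
for q in(.75,.82,.9): print(q,proj("scene",w(p,[[.12,.034+r*np.cos(.45-q),.15+r*np.sin(.45-q)] for r in(.03,.07,.12)])).round(1).tolist())
```

```text
[0.49455651 0.13444813 0.05836086] [-8.27437884  5.28338689 30.18897023] 0.3676768192529503
[0.49452786 0.13444366 0.05837081] [-7.29158111  4.92528014 30.21848527] 0.3646695164240163
[0.49456043 0.13442233 0.05836213] [-7.71977922  5.39624535 29.23982055] 0.3663205936703099
0.75 [[278.9, 191.0], [267.1, 192.7], [252.7, 194.8]]
0.82 [[279.1, 191.5], [267.6, 193.8], [253.6, 196.7]]
0.9 [[279.4, 192.0], [268.3, 195.0], [254.8, 198.8]]
```

View pics/c7.png

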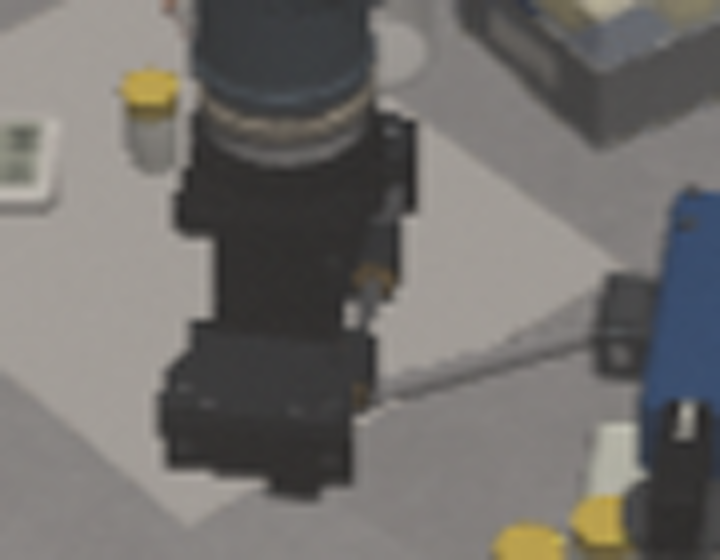

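Run:
```python
from plan import *
C=(bt(.93)+Rd(52.7)@[-.003,0,.006],52.7)
L=[(bt(q),52.7) for q in np.linspace(.93,0,25)]
rows(C,L[:8],[.02]*8);rows(L[7],L[8:16],[.02]*8);rows(L[15],L[16:24],[.02]*8);rows(L[23],L[24:25]*8,[.02]*8)
```

```text
0.0030 -0.0000 -0.0060 0 0 0.00 0.02; 0.0056 0.0000 -0.0112 0 0 0.00 0.02; 0.0080 0.0000 -0.0165 0 0 0.00 0.02; 0.0101 0.0000 -0.0219 0 0 0.00 0.02; 0.0121 0.0000 -0.0274 0 0 0.00 0.02; 0.0138 0.0000 -0.0329 0 0 0.00 0.02; 0.0154 0.0000 -0.0385 0 0 0.00 0.02; 0.0167 0.0000 -0.0442 0 0 0.00 0.02
0.0011 0.0000 -0.0057 0 0 0.00 0.02; 0.0020 0.0000 -0.0115 0 0 0.00 0.02; 0.0026 0.0000 -0.0172 0 0 0.00 0.02; 0.0030 0.0000 -0.0230 0 0 0.00 0.02; 0.0032 0.0000 -0.0288 0 0 0.00 0.02; 0.0032 0.0000 -0.0346 0 0 0.00 0.02; 0.0030 0.0000 -0.0405 0 0 0.00 0.02; 0.0025 0.0000 -0.0462 0 0 0.00 0.02
-0.0007 -0.0000 -0.0058 0 0 0.00 0.02; -0.0016 -0.0000 -0.0115 0 0 0.00 0.02; -0.0028 -0.0000 -0.0172 0 0 0.00 0.02; -0.0041 -0.0000 -0.0229 0 0 0.00 0.02; -0.0057 -0.0000 -0.0284 0 0 0.00 0.02; -0.0075 -0.0000 -0.0340 0 0 0.00 0.02; -0.0095 -0.0000 -0.0394 0 0 0.00 0.02; -0.0117 -0.0000 -0.0448 0 0 0.00 0.02
-0.0024 -0.0000 -0.0053 0 0 0.00 0.02; -0.0024 -0.0000 -0.0053 0 0 0.00 0.02; -0.0024 -0.0000 -0.0053 0 0 0.00 0.02; -0.0024 -0.0000 -0.0053 0 0 0.00 0.02; -0.0024 -0.0000 -0.0053 0 0 0.00 0.02; -0.0024 -0.0000 -0.0053 0 0 0.00 0.02; -0.0024 -0.0000 -0.0053 0 0 0.00 0.02; -0.0024 -0.0000 -0.0053 0 0 0.00 0.02
```

>>> apply_moves:
  motion: "0.003 0 -0.006 0 0 0 0.02; 0.0056 0 -0.011 0 0 0 0.02; 0.008 0 -0.0165 0 0 0 0.02; 0.010 0 -0.022 0 0 0 0.02; 0.012 0 -0.0275 0 0 0 0.02; 0.0138 0 -0.033 0 0 0 0.02; 0.0154 0 -0.0385 0 0 0 0.02; 0.0167 0 -0.0442 0 0 0 0.02"

```text
time_s: 9.65
position: [0.4835, 0.1429, 0.1]
tcp_rot: [[-0.795, 0.606, 0.001], [0.606, 0.795, -0.0], [-0.001, 0.0, -1.0]]
force: [1.3, -1.9, 4.8]
opening: 0.364
```

>>> apply_moves:
  motion: "0.001 0 -0.0057 0 0 0 0.02; 0.002 0 -0.0115 0 0 0 0.02; 0.0026 0 -0.0172 0 0 0 0.02; 0.003 0 -0.023 0 0 0 0.02; 0.0032 0 -0.0288 0 0 0 0.02; 0.0032 0 -0.0346 0 0 0 0.02; 0.003 0 -0.0405 0 0 0 0.02; 0.0025 0 -0.0462 0 0 0 0.02"

```text
time_s: 10.65
position: [0.4826, 0.1436, 0.1464]
tcp_rot: [[-0.796, 0.606, 0.003], [0.606, 0.796, -0.001], [-0.003, 0.0, -1.0]]
force: [4.1, -6.0, 2.4]
opening: 0.358
```

>>> apply_moves:
  motion: "-0.0007 0 -0.0058 0 0 0 0.02; -0.0016 0 -0.0115 0 0 0 0.02; -0.0028 0 -0.0172 0 0 0 0.02; -0.0041 0 -0.0229 0 0 0 0.02; -0.0057 0 -0.0284 0 0 0 0.02; -0.0075 0 -0.034 0 0 0 0.02; -0.0095 0 -0.0394 0 0 0 0.02; -0.0117 0 -0.0448 0 0 0 0.02"

```text
time_s: 11.65
position: [0.492, 0.1362, 0.1884]
tcp_rot: [[-0.795, 0.606, 0.002], [0.606, 0.795, -0.001], [-0.003, 0.0, -1.0]]
force: [13.3, -2.9, -38.6]
opening: 0.36
```

>>> apply_moves:
  motion: "-0.0006 0 -0.0013 0 0 0 0.02; -0.0012 0 -0.0026 0 0 0 0.02; -0.0018 0 -0.004 0 0 0 0.02; -0.0024 0 -0.0053 0 0 0 0.02; -0.003 0 -0.007 0 0 0 0.02; -0.003 0 -0.007 0 0 0 0.02; -0.003 0 -0.007 0 0 0 0.02; -0.003 0 -0.007 0 0 0 0.02"

```text
time_s: 12.65
position: [0.4917, 0.1362, 0.1899]
tcp_rot: [[-0.794, 0.607, -0.007], [0.607, 0.794, 0.002], [0.006, -0.003, -1.0]]
force: [14.1, 2.2, -45.2]
opening: 0.36
```

Run:
```python
from rig import bot
import cv2,numpy as np
im=bot.capture("scene");s=bot.read_state();print(s["position"],s["force"],s["opening"])
cv2.imwrite("pics/scene6.png",im[:,:,::-1]);a=im[130:210,210:310,::-1];cv2.imwrite("pics/c8.png",cv2.resize(a,None,fx=7,fy=7,interpolation=cv2.INTER_CUBIC))
```

```text
[0.49173884 0.13620221 0.18990589] [ 14.55169058   1.31110512 -46.93202336] 0.36356865458984894
```

View pics/c8.png

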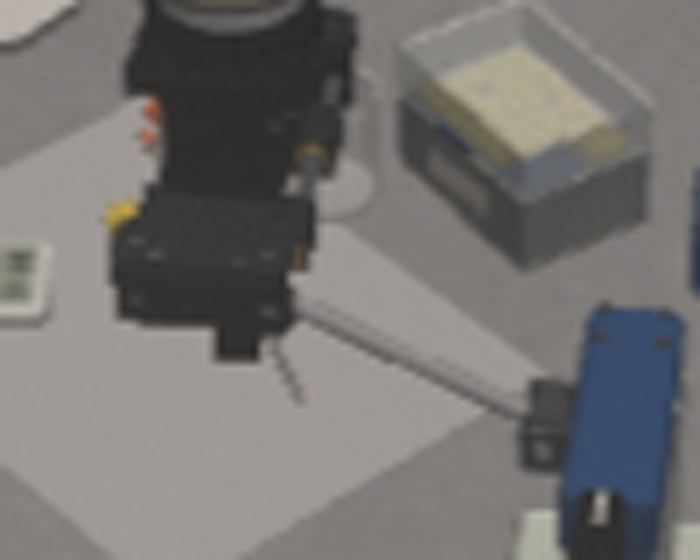

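>>> apply_moves:
  motion: "0.0005 0 0.002 0 0 0 0.02; 0.001 0 0.004 0 0 0 0.02; 0.0015 0 0.006 0 0 0 0.02; 0.0015 0 0.006 0 0 0 0.02; 0.0015 0 0.006 0 0 0 0.02; 0.0015 0 0.006 0 0 0 0.02; 0.0015 0 0.006 0 0 0 0.02; 0.0015 0 0.006 0 0 0 0.02"

```text
time_s: 13.7
position: [0.4916, 0.1365, 0.1887]
tcp_rot: [[-0.795, 0.607, -0.002], [0.607, 0.795, 0.0], [0.002, -0.001, -1.0]]
force: [7.2, -1.6, -17.4]
opening: 0.364
```

>>> apply_moves:
  motion: "0 0 0 0 0 0 0.04; 0 0 0 0 0 0 0.06; 0 0 0 0 0 0 0.087; 0 0 0 0 0 0 0.087; 0 0 0 0 0 0 0.087; 0 0 0 0 0 0 0.087; 0 0 0 0 0 0 0.087; 0 0 0 0 0 0 0.087"

```text
time_s: 14.7
position: [0.4918, 0.1364, 0.1918]
tcp_rot: [[-0.795, 0.606, 0.0], [0.606, 0.795, -0.0], [-0.0, 0.0, -1.0]]
force: [-0.2, 0.2, 0.0]
opening: 0.993
```

Run:
```python
from rig import bot
s=bot.read_state();print(s["position"],s["force"],s["opening"])
from plan import *
C=(s["position"],52.7);U=(s["position"]*[1,1,0]+[0,0,.30],52.7);
rows(C,lin(C,U,7),[.087]*8)
K=np.array([p[0],p[1],.29]); M=((U[0]+K)/2+[0,0,.005],52.7-45);G=(K,-37.3)
rows(U,lin(U,M,7),[.087]*8);rows(M,lin(M,G,7),[.05]*8)
D=(K*[1,1,0]+[0,0,.171],-37.3);rows(G,lin(G,D,7),[.05]*8)
```

```text
[0.49181745 0.13642846 0.19177829] [-0.19832819  0.20615408  0.01662364] 0.9926631067191378
0.0000 0.0000 -0.0155 0 0 0.00 0.087; 0.0000 0.0000 -0.0309 0 0 0.00 0.087; 0.0000 0.0000 -0.0464 0 0 0.00 0.087; 0.0000 0.0000 -0.0618 0 0 0.00 0.087; 0.0000 0.0000 -0.0773 0 0 0.00 0.087; 0.0000 0.0000 -0.0928 0 0 0.00 0.087; 0.0000 0.0000 -0.1082 0 0 0.00 0.087; 0.0000 0.0000 -0.1082 0 0 0.00 0.087
-0.0121 -0.0086 0.0000 0 0 6.43 0.087; -0.0242 -0.0172 0.0000 0 0 12.86 0.087; -0.0364 -0.0258 0.0000 0 0 19.29 0.087; -0.0485 -0.0344 0.0000 0 0 25.71 0.087; -0.0606 -0.0429 0.0000 0 0 32.14 0.087; -0.0727 -0.0515 0.0000 0 0 38.57 0.087; -0.0848 -0.0601 0.0000 0 0 45.00 0.087; -0.0848 -0.0601 0.0000 0 0 45.00 0.087
-0.0146 0.0025 0.0014 0 0 6.43 0.05; -0.0293 0.0050 0.0029 0 0 12.86 0.05; -0.0439 0.0075 0.0043 0 0 19.29 0.05; -0.0586 0.0100 0.0057 0 0 25.71 0.05; -0.0732 0.0125 0.0071 0 0 32.14 0.05; -0.0879 0.0150 0.0086 0 0 38.57 0.05; -0.1025 0.0175 0.0100 0 0 45.00 0.05; -0.1025 0.0175 0.0100 0 0 45.00 0.05
0.0000 0.0000 0.0170 0 0 0.00 0.05; 0.0000 0.0000 0.0340 0 0 0.00 0.05; 0.0000 0.0000 0.0510 0 0 0.00 0.05; 0.0000 0.0000 0.0680 0 0 0.00 0.05; 0.0000 0.0000 0.0850 0 0 0.00 0.05; 0.0000 0.0000 0.1020 0 0 0.00 0.05; 0.0000 0.0000 0.1190 0 0 0.00 0.05; 0.0000 0.0000 0.1190 0 0 0.00 0.05
```

>>> apply_moves:
  motion: "0 0 -0.0155 0 0 0 0.087; 0 0 -0.031 0 0 0 0.087; 0 0 -0.0465 0 0 0 0.087; 0 0 -0.062 0 0 0 0.087; 0 0 -0.077 0 0 0 0.087; 0 0 -0.093 0 0 0 0.087; 0 0 -0.1082 0 0 0 0.087; 0 0 -0.1082 0 0 0 0.087"

```text
time_s: 15.7
position: [0.4925, 0.1365, 0.301]
tcp_rot: [[-0.795, 0.606, 0.003], [0.606, 0.795, 0.0], [-0.002, 0.002, -1.0]]
force: [-0.3, -0.5, 0.5]
opening: 1.0
```

>>> apply_moves:
  motion: "-0.012 -0.0085 0 0 0 6.4 0.087; -0.024 -0.017 0 0 0 12.9 0.087; -0.036 -0.026 0 0 0 19.3 0.087; -0.0485 -0.034 0 0 0 25.7 0.087; -0.0606 -0.043 0 0 0 32.1 0.087; -0.0727 -0.0515 0 0 0 38.6 0.087; -0.0848 -0.0601 0 0 0 45 0.087; -0.0848 -0.0601 0 0 0 45 0.087"

```text
time_s: 16.7
position: [0.5227, 0.0366, 0.299]
tcp_rot: [[-0.134, 0.991, -0.001], [0.991, 0.134, 0.0], [0.0, -0.001, -1.0]]
force: [-0.5, 0.3, -0.1]
opening: 1.001
```

>>> apply_moves:
  motion: "-0.0146 0.0025 0.0014 0 0 6.4 0.05; -0.0293 0.005 0.003 0 0 12.9 0.05; -0.044 0.0075 0.0043 0 0 19.3 0.05; -0.0586 0.01 0.0057 0 0 25.7 0.05; -0.0732 0.0125 0.0071 0 0 32.1 0.05; -0.088 0.015 0.0086 0 0 38.6 0.05; -0.1025 0.0175 0.01 0 0 45 0.05; -0.1025 0.0175 0.01 0 0 45 0.05"

```text
time_s: 17.7
position: [0.5537, -0.0619, 0.2893]
tcp_rot: [[0.604, 0.797, -0.001], [0.797, -0.604, 0.001], [-0.0, -0.001, -1.0]]
force: [-0.2, 0.1, 0.3]
opening: 0.577
```

Run:
```python
from rig import bot
import cv2,numpy as np
o=[]
for n in("scene","top"):
    im=bot.capture(n); cv2.imwrite(f"pics/{n}7.png",im[:,:,::-1])
    a=im[:,:,::-1]; a=a[150:270,220:340] if n=="scene" else a[150:270,230:350]; o.append(cv2.resize(a,(395,395),interpolation=cv2.INTER_CUBIC))
cv2.imwrite("pics/c9.png",np.hstack(o))
s=bot.read_state();print(s["position"],s["force"],s["opening"],s["joint_positions"],s["tcp_rot"][:,1])
from plan import *
print(p, proj("scene",w(p,ball())))
```

```text
[ 0.55337528 -0.06112482  0.2895491 ] [-0.04350482  1.44116361  0.31172746] 0.5724859908002993 [-1.78201981e+01  2.07514436e+01  8.71612805e+01  3.10944969e-02
  7.21669910e+01  1.93084181e+01] [ 0.79718115 -0.60373837 -0.00148382]
[ 0.55391947 -0.06204208  0.91932083] [[245.24928321 170.17640044]]
```

View pics/c9.png

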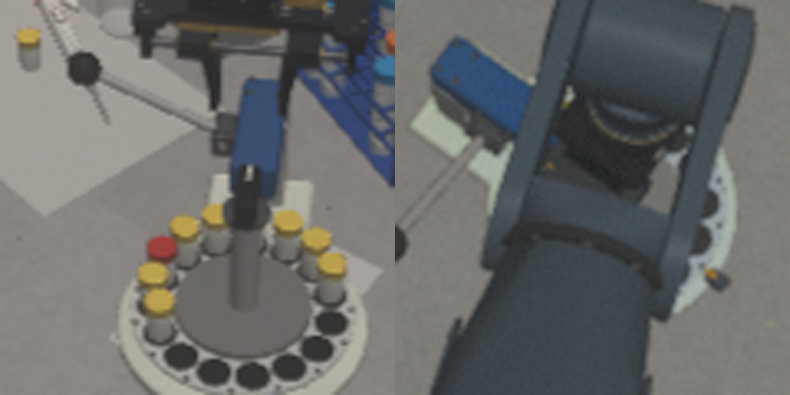

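The lever is home, with the ball at pixel (245,171) in scene, the same as at the start. The red pot hasn't moved and the open fingers straddle the knob. Next I lower onto it.

>>> apply_moves:
  motion: "0 0 0.017 0 0 0 0.05; 0 0 0.034 0 0 0 0.05; 0 0 0.051 0 0 0 0.05; 0 0 0.068 0 0 0 0.05; 0 0 0.085 0 0 0 0.05; 0 0 0.102 0 0 0 0.05; 0 0 0.119 0 0 0 0.05; 0 0 0.119 0 0 0 0.05"

```text
time_s: 18.8
position: [0.5526, -0.0607, 0.1699]
tcp_rot: [[0.604, 0.797, -0.003], [0.797, -0.604, 0.001], [-0.001, -0.004, -1.0]]
force: [-0.5, -0.4, 0.9]
opening: 0.572
```

>>> apply_moves:
  motion: "0 0 0 0 0 0 0.01; 0 0 0 0 0 0 0.01; 0 0 0 0 0 0 0.01; 0 0 0 0 0 0 0.01; 0 0 0 0 0 0 0.01; 0 0 0 0 0 0 0.01; 0 0 0 0 0 0 0.01; 0 0 0 0 0 0 0.01"

```text
time_s: 19.8
position: [0.555, -0.0627, 0.1715]
tcp_rot: [[0.606, 0.795, 0.003], [0.795, -0.606, -0.001], [0.001, 0.003, -1.0]]
force: [3.2, -3.6, 1.8]
opening: 0.227
```

Run:
```python
from rig import bot
import cv2,numpy as np
o=[]
for n in("scene","top"):
    im=bot.capture(n); cv2.imwrite(f"pics/{n}8.png",im[:,:,::-1])
    a=im[:,:,::-1]; a=a[150:270,220:340] if n=="scene" else a[150:270,230:350]; o.append(cv2.resize(a,(395,395),interpolation=cv2.INTER_CUBIC))
cv2.imwrite("pics/c10.png",np.hstack(o))
s=bot.read_state();print(s["position"],s["force"],s["moment"],s["opening"],s["tcp_rot"][:,1])
```

```text
[ 0.5549839  -0.06265976  0.17146711] [ 3.396881   -3.37222533  1.82120353] [-0.64438543 -0.40385559 -0.03067265] 0.2317242970756909 [ 0.79544531 -0.6060188   0.0028236 ]
```

View pics/c10.png

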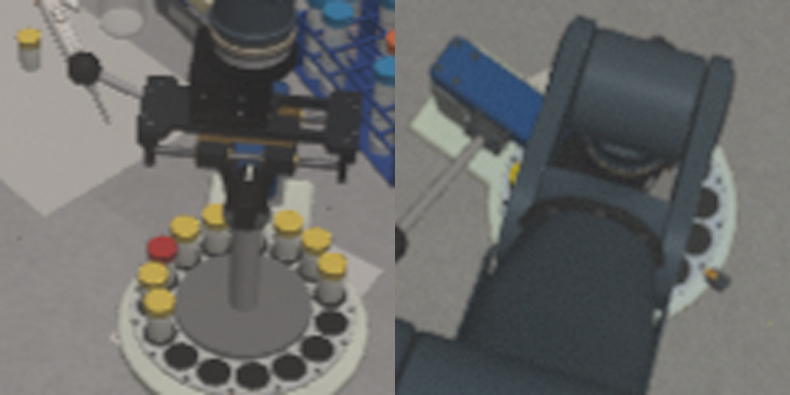

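>>> apply_moves:
  motion: "0 0.001 0 0 0 5 0.01; 0 0.001 0 0 0 10 0.01; 0 0.001 0 0 0 15 0.01; 0 0.001 0 0 0 20 0.01; 0 0.001 0 0 0 25 0.01; 0 0.001 0 0 0 30 0.01; 0 0.001 0 0 0 35 0.01; 0 0.001 0 0 0 40 0.01"

```text
time_s: 20.9
position: [0.5553, -0.0626, 0.1717]
tcp_rot: [[0.975, 0.223, 0.001], [0.223, -0.975, -0.002], [0.001, 0.002, -1.0]]
force: [3.4, -1.0, 4.6]
opening: 0.272
```

```bash
cat > chk.py <<'E'
from plan import *
import sys
i=sys.argv[1]
im=bot.capture("scene");a=im[:,:,::-1][150:270,220:340];cv2.imwrite(f"pics/k{i}.png",cv2.resize(a,(600,600),interpolation=cv2.INTER_CUBIC))
s=bot.read_state();y=s["tcp_rot"][:,1];print(s["time_s"],s["position"],s["force"],s["moment"],s["opening"],"turn",-37.3-np.degrees(np.arctan2(y[1],y[0])),s["joint_positions"])
for t in(36,40,44,66,72,78):print(t,(proj("scene",w(p,[.086*np.cos(np.radians(72-t)),.086*np.sin(np.radians(72-t)),.08]))-[220,150])[0]*5)
E
python3 chk.py 1
```

```text
20.95 [ 0.55531479 -0.06260524  0.17164374] [ 3.01136463 -1.69229043  5.19062959] [-0.38112366 -0.30678881  1.05004203] 0.2694157071840206 turn 39.94282374111478 [-1.78477839e+01  2.88993837e+01  9.47161857e+01 -8.89227476e-02
  5.62748151e+01  5.94442808e+01]
36 [302.58884727 329.29712695]
40 [310.90197073 326.40715693]
44 [319.47082352 323.93665834]
66 [369.450043   318.18091503]
72 [383.36659161 318.96325251]
78 [397.15194448 320.75183354]
```

View pics/k1.png

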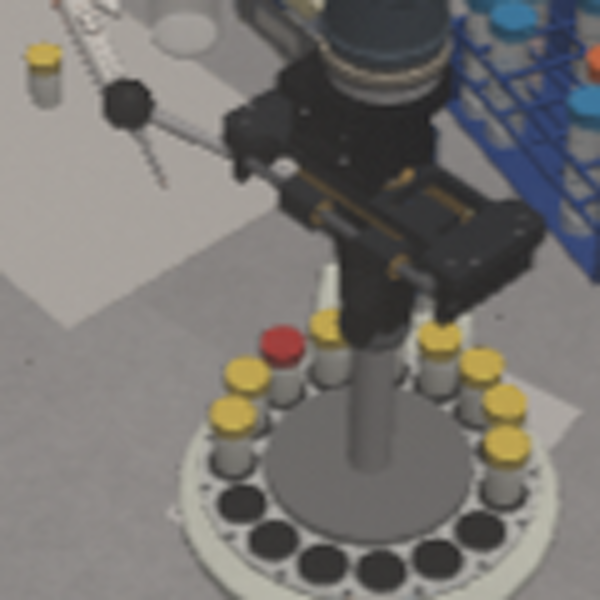

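```bash
cat > ang.py <<'E'
from plan import *
def ang(n="scene"):
    im=bot.capture(n);b,g,r=[im[:,:,::-1][:,:,i].astype(int) for i in range(3)]
    m=((r-b)>45)&((r-g)>45);z=np.zeros_like(m);z[205:240,255:325]=1;m&=z
    k,l,st,c=cv2.connectedComponentsWithStats(m.astype(np.uint8));i=1+np.argmax(st[1:,4]);u=c[i]
    T=np.linspace(-5,95,401);q=proj(n,w(p,np.c_[.086*np.cos(np.radians(72-T)),.086*np.sin(np.radians(72-T)),0*T+.078]));d=np.linalg.norm(q-u,axis=1);j=d.argmin()
    return T[j],d[j],st[i,4],u
if __name__=="__main__":
    for i in range(2):
        print(ang());s=bot.read_state();y=s["tcp_rot"][:,1];print(s["time_s"],s["force"].round(2),s["moment"].round(2),s["opening"].round(3),"turn",-37.3-np.degrees(np.arctan2(y[1],y[0])))
E
python3 ang.py
```

```text
(np.float64(26.5), np.float64(0.14908237787138462), np.int32(48), array([276.70833333, 217.89583333]))Traceback (most recent call last):
  File "ang.py", line 10, in <module>
    print(ang());s=bot.read_state();y=s["tcp_rot"][:,1];print(s["time_s"],s["force"].round(2),s["moment"].round(2),s["opening"].round(3),"turn",-37.3-np.degrees(np.arctan2(y[1],y[0])))
                                                                                                                   ^^^^^^^^^^^^^^^^^^
AttributeError: 'float' object has no attribute 'round'
```

```bash
sed -i 's/s\["opening"\].round(3)/s["opening"]/' ang.py; python3 ang.py;python3 ang.py
```

```text
(np.float64(27.25), np.float64(0.041765990142740426), np.int32(49), array([277.06122449, 217.87755102]))
21.05 [ 2.4  -1.61  5.24] [-0.5  -0.25  0.57] 0.2625188426297907 turn 39.81485907117322
(np.float64(27.75), np.float64(0.14019388372503228), np.int32(49), array([277.26530612, 217.6122449 ]))
21.1 [ 2.89 -1.94  6.09] [-0.51 -0.24  0.53] 0.2662509899701922 turn 39.86180999648704
(np.float64(28.0), np.float64(0.08060035745634632), np.int32(49), array([277.40816327, 217.7755102 ]))
21.15 [ 2.4  -1.21  5.02] [-0.46 -0.31  0.4 ] 0.26260853429625025 turn 39.89366964957401
(np.float64(28.25), np.float64(0.11633078320010695), np.int32(48), array([277.39583333, 217.5625    ]))
21.2 [ 3.34 -1.3   5.45] [-0.39 -0.19  0.34] 0.263223788921098 turn 39.92184799775245
```

The carousel is heavily damped and is creeping after the tool, so I'll let it catch up and turn more slowly from here.

>>> apply_moves:
  motion: "0 0 0 0 0 0 0.01; 0 0 0 0 0 0 0.01; 0 0 0 0 0 0 0.01; 0 0 0 0 0 0 0.01; 0 0 0 0 0 0 0.01; 0 0 0 0 0 0 0.01; 0 0 0 0 0 0 0.01; 0 0 0 0 0 0 0.01"

```text
time_s: 22.2
position: [0.5553, -0.0626, 0.1716]
tcp_rot: [[0.976, 0.22, 0.002], [0.22, -0.976, 0.0], [0.002, 0.0, -1.0]]
force: [2.2, -2.4, 5.2]
opening: 0.259
```

```bash
python3 ang.py
```

```text
(np.float64(29.5), np.float64(0.039007753548744306), np.int32(50), array([277.98, 217.42]))
22.25 [ 2.88 -1.26  5.31] [-0.43 -0.35  0.21] 0.2541612160847526 turn 39.990444034095574
(np.float64(29.5), np.float64(0.05445207318828279), np.int32(49), array([277.91836735, 217.36734694]))
22.3 [ 2.86 -2.13  5.95] [-0.42 -0.27  0.19] 0.2576952175324478 turn 39.99090901386613
```

>>> apply_moves:
  motion: "0 0 0 0 0 3 0.01; 0 0 0 0 0 6 0.01; 0 0 0 0 0 9 0.01; 0 0 0 0 0 12 0.01; 0 0 0 0 0 15 0.01; 0 0 0 0 0 18 0.01; 0 0 0 0 0 20 0.01; 0 0 0 0 0 22 0.01"

```text
time_s: 23.3
position: [0.5554, -0.0628, 0.1716]
tcp_rot: [[0.987, -0.16, 0.002], [-0.16, -0.987, -0.001], [0.002, 0.001, -1.0]]
force: [2.7, -2.0, 4.9]
opening: 0.265
```

```bash
python3 ang.py
```

```text
(np.float64(45.25), np.float64(0.009435184061137802), np.int32(23), array([284.43478261, 215.08695652]))
23.35 [ 3.25 -1.79  5.37] [-0.49 -0.26  0.61] 0.2651153382136013 turn 61.95725435928608
(np.float64(45.5), np.float64(0.022745945880301766), np.int32(22), array([284.54545455, 215.09090909]))
23.4 [ 2.89 -2.48  5.33] [-0.45 -0.26  0.57] 0.2626031405844377 turn 61.899065840400766
```

>>> apply_moves:
  motion: "0 0 0 0 0 1.5 0.01; 0 0 0 0 0 3 0.01; 0 0 0 0 0 4.5 0.01; 0 0 0 0 0 6 0.01; 0 0 0 0 0 6 0.01; 0 0 0 0 0 6 0.01; 0 0 0 0 0 6 0.01; 0 0 0 0 0 6 0.01"

```text
time_s: 24.4
position: [0.5553, -0.0628, 0.1716]
tcp_rot: [[0.965, -0.264, 0.002], [-0.264, -0.965, -0.0], [0.002, -0.0, -1.0]]
force: [2.5, -3.2, 5.4]
opening: 0.254
```

```bash
python3 ang.py; python3 chk.py 2
```

```text
24.5 [ 0.55532989 -0.06284036  0.17161824] [ 3.29235538 -2.48343018  5.74047272] [-0.42623154 -0.17229581  0.17641858] 0.25763971887189846 turn 67.98895707120454 [-1.79199145e+01  2.89015946e+01  9.47170669e+01  1.71761081e-02
  5.62821952e+01  8.73595289e+01]
36 [302.58884727 329.29712695]
40 [310.90197073 326.40715693]
44 [319.47082352 323.93665834]
66 [369.450043   318.18091503]
72 [383.36659161 318.96325251]
78 [397.15194448 320.75183354]Traceback (most recent call last):
  File "ang.py", line 10, in <module>
    print(ang());s=bot.read_state();y=s["tcp_rot"][:,1];print(s["time_s"],s["force"].round(2),s["moment"].round(2),s["opening"],"turn",-37.3-np.degrees(np.arctan2(y[1],y[0])))
          ~~~^^
  File "ang.py", line 5, in ang
    k,l,st,c=cv2.connectedComponentsWithStats(m.astype(np.uint8));i=1+np.argmax(st[1:,4]);u=c[i]
                                                                      ~~~~~~~~~^^^^^^^^^^
    return _wrapfunc(a, 'argmax', axis=axis, out=out, **kwds)
    return bound(*args, **kwds)
ValueError: attempt to get argmax of an empty sequence
```

View pics/k2.png

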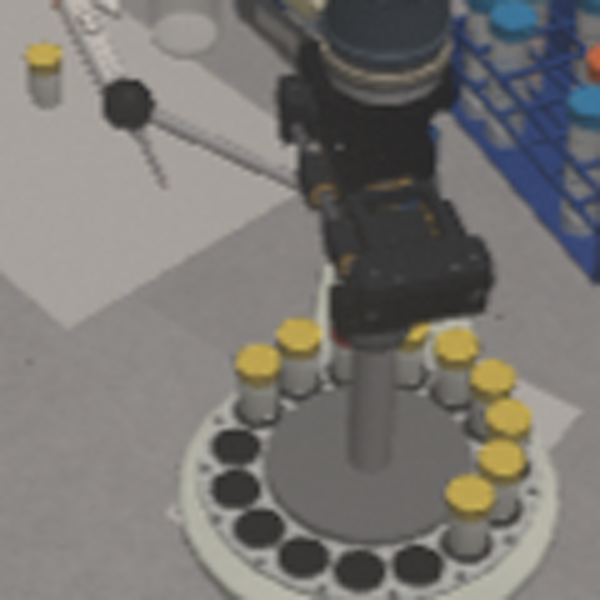

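```bash
cat > ang2.py <<'E'
from plan import *
def ang(im=None):
    n="scene"
    if im is None: im=bot.capture(n)
    b,g,r=[im[:,:,::-1][:,:,i].astype(int) for i in range(3)]
    m=(((r-b)>45)).astype(float)
    T=np.arange(0,95,.25);sc=[]
    a=np.linspace(0,2*np.pi,40)
    for t in T:
        v=0
        for k in(5,4,-2,-3):
            c=np.radians(24*k-t); P=np.c_[.086*np.cos(c)+.0145*np.cos(a),.086*np.sin(c)+.0145*np.sin(a),0*a]
            h=cv2.convexHull(np.r_[proj(n,w(p,P+[0,0,.082])),proj(n,w(p,P+[0,0,.074]))].astype(np.float32))
            M=np.zeros((60*8,90*8),np.uint8);cv2.fillPoly(M,[((h-[250,200]+.5)*8).round().astype(int)],255)
            M=cv2.resize(M,(90,60),interpolation=cv2.INTER_AREA)/255.
            d=m[200:260,250:340]; v+=(M*d).sum()-(M*(1-d)).sum()
        sc.append(v)
    sc=np.array(sc);j=sc.argmax();top=T[sc>sc.max()-8];return T[j],sc[j],top.min(),top.max()
if __name__=="__main__":
    for f in("pics/scene0.png","pics/scene8.png"): print(ang(cv2.imread(f)[:,:,::-1]))
    print(ang());s=bot.read_state();y=s["tcp_rot"][:,1];print(s["time_s"],s["force"].round(2),s["moment"].round(2),s["opening"],"turn",-37.3-np.degrees(np.arctan2(y[1],y[0])))
E
python3 ang2.py
```

```text
Traceback (most recent call last):
  File "ang2.py", line 20, in <module>
    for f in("pics/scene0.png","pics/scene8.png"): print(ang(cv2.imread(f)[:,:,::-1]))
                                                         ~~~^^^^^^^^^^^^^^^^^^^^^^^^^
  File "ang2.py", line 13, in ang
    h=cv2.convexHull(np.r_[proj(n,w(p,P+[0,0,.082])),proj(n,w(p,P+[0,0,.074]))].astype(np.float32))
                           ~~~~^^^^^^^^^^^^^^^^^^^^^
  File "h.py", line 7, in proj
    K,r,t=cal(n); return cv2.projectPoints(np.array(P,float).reshape(-1,3),r,t,K,None)[0].reshape(-1,2)
          ~~~^^^
  File "h.py", line 5, in cal
    c=bot.get_calibration(n);K=np.array([[c["fx"],0,c["cx"]],[0,c["fy"],c["cy"]],[0,0,1]]);return K,np.array(c["rvec"],float),np.array(c["tvec"],float)
ValueError: time passes only in moves, steps and waits
```

```bash
sed -i 's/^def cal/import functools\n@functools.lru_cache\ndef cal/' h.py; python3 ang2.py
```

```text
(np.float64(0.0), np.float64(194.34117647058827), np.float64(0.0), np.float64(1.25))
(np.float64(0.5), np.float64(205.3294117647059), np.float64(0.0), np.float64(1.5))
(np.float64(57.0), np.float64(211.61960784313726), np.float64(56.0), np.float64(58.25))
24.55 [ 3.74 -2.85  4.89] [-0.43 -0.2   0.18] 0.2602851840566219 turn 67.99370096427391
```

>>> apply_moves:
  motion: "0 0 0 0 0 1.5 0.01; 0 0 0 0 0 3 0.01; 0 0 0 0 0 4.5 0.01; 0 0 0 0 0 6 0.01; 0 0 0 0 0 7.5 0.01; 0 0 0 0 0 9 0.01; 0 0 0 0 0 9 0.01; 0 0 0 0 0 9 0.01"

```text
time_s: 25.55
position: [0.5552, -0.0629, 0.1716]
tcp_rot: [[0.912, -0.411, 0.001], [-0.411, -0.912, -0.0], [0.001, -0.0, -1.0]]
force: [3.4, -3.3, 5.9]
opening: 0.255
```

```bash
python3 ang2.py
```

```text
(np.float64(0.0), np.float64(194.34117647058827), np.float64(0.0), np.float64(1.25))
(np.float64(0.5), np.float64(205.3294117647059), np.float64(0.0), np.float64(1.5))
(np.float64(66.5), np.float64(199.83137254901965), np.float64(65.5), np.float64(67.25))
25.6 [ 2.37 -2.33  5.32] [-0.52 -0.11  0.2 ] 0.254516931708055 turn 76.96896074026145
```

>>> apply_moves:
  motion: "0 0 0 0 0 1 0.01; 0 0 0 0 0 2 0.01; 0 0 0 0 0 3 0.01; 0 0 0 0 0 4 0.01; 0 0 0 0 0 5 0.01; 0 0 0 0 0 5.5 0.01; 0 0 0 0 0 5.5 0.01; 0 0 0 0 0 5.5 0.01"

```text
time_s: 26.6
position: [0.5552, -0.0629, 0.1716]
tcp_rot: [[0.868, -0.497, 0.001], [-0.497, -0.868, -0.0], [0.001, -0.0, -1.0]]
force: [2.7, -3.3, 5.6]
opening: 0.256
```

>>> apply_moves:
  motion: "0 0 0 0 0 0 0.01; 0 0 0 0 0 0 0.01; 0 0 0 0 0 0 0.01; 0 0 0 0 0 0 0.01; 0 0 0 0 0 0 0.01; 0 0 0 0 0 0 0.01; 0 0 0 0 0 0 0.01; 0 0 0 0 0 0 0.01"

```text
time_s: 27.6
position: [0.555, -0.0629, 0.1716]
tcp_rot: [[0.868, -0.497, 0.001], [-0.497, -0.868, -0.0], [0.001, -0.0, -1.0]]
force: [2.9, -2.5, 5.9]
opening: 0.251
```

```bash
python3 ang2.py; python3 chk.py 3
```

```text
(np.float64(0.0), np.float64(194.34117647058827), np.float64(0.0), np.float64(1.25))
(np.float64(0.5), np.float64(205.3294117647059), np.float64(0.0), np.float64(1.5))
(np.float64(73.0), np.float64(150.03137254901964), np.float64(72.0), np.float64(74.0))
27.65 [ 3.12 -2.3   6.06] [-0.46 -0.07  0.12] 0.24834676183351298 turn 82.49410957157936
27.7 [ 0.55507783 -0.06290337  0.17160678] [ 1.98311812 -1.76845281  6.17960807] [-0.49606302 -0.07465131  0.17950099] 0.252684599995478 turn 82.493631298713 [-1.79274825e+01  2.88984469e+01  9.47260542e+01  2.47192845e-03
  5.63091865e+01  1.01864788e+02]
36 [302.58884727 329.29712695]
40 [310.90197073 326.40715693]
44 [319.47082352 323.93665834]
66 [369.450043   318.18091503]
72 [383.36659161 318.96325251]
78 [397.15194448 320.75183354]
```

View pics/k3.png

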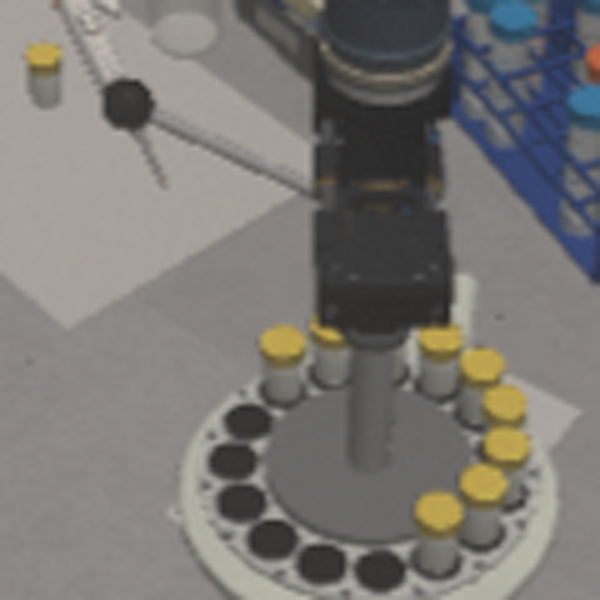

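```bash
sed -i 's/(5,4,-2,-3)/(5,-1,-2,-3)/' ang2.py; python3 ang2.py; python3 ang2.py|tail -2; python3 ang2.py|tail -2
```

```text
(np.float64(0.0), np.float64(181.59215686274513), np.float64(0.0), np.float64(1.0))
(np.float64(0.0), np.float64(201.921568627451), np.float64(0.0), np.float64(1.25))
(np.float64(73.25), np.float64(224.30196078431374), np.float64(72.25), np.float64(74.25))
27.75 [ 2.45 -2.22  4.89] [-0.43 -0.09  0.13] 0.24880566076523583 turn 82.49363473987381
(np.float64(73.25), np.float64(228.2078431372549), np.float64(72.25), np.float64(74.25))
27.8 [ 1.67 -1.94  5.72] [-0.5  -0.09  0.17] 0.25312413659202654 turn 82.49525212561159
(np.float64(73.0), np.float64(226.47058823529412), np.float64(72.25), np.float64(74.25))
27.85 [ 2.34 -2.51  5.98] [-0.47 -0.12  0.12] 0.2506756256951205 turn 82.49363216043852
```

>>> apply_moves:
  motion: "0 0 0 0 0 0 0.01; 0 0 0 0 0 0 0.01; 0 0 0 0 0 0 0.01; 0 0 0 0 0 0 0.01; 0 0 0 0 0 0 0.01; 0 0 0 0 0 0 0.01; 0 0 0 0 0 0 0.01; 0 0 0 0 0 0 0.01"

```text
time_s: 28.85
position: [0.555, -0.0628, 0.1716]
tcp_rot: [[0.868, -0.497, 0.001], [-0.497, -0.868, -0.0], [0.001, -0.0, -1.0]]
force: [1.4, -1.7, 6.7]
opening: 0.252
```

```bash
python3 ang2.py
```

```text
(np.float64(0.0), np.float64(181.59215686274513), np.float64(0.0), np.float64(1.0))
(np.float64(0.0), np.float64(201.921568627451), np.float64(0.0), np.float64(1.25))
(np.float64(74.0), np.float64(231.45882352941177), np.float64(73.0), np.float64(74.75))
28.9 [ 2.48 -2.01  6.25] [-0.51 -0.01  0.16] 0.25284105711221827 turn 82.48889869552882
```

The carousel is drifting slowly, about 73° to 74°. I'll trim it back slightly to centre it.

>>> apply_moves:
  motion: "0 0 0 0 0 -0.3 0.01; 0 0 0 0 0 -0.6 0.01; 0 0 0 0 0 -0.9 0.01; 0 0 0 0 0 -1.2 0.01; 0 0 0 0 0 -1.5 0.01; 0 0 0 0 0 -1.5 0.01; 0 0 0 0 0 -1.5 0.01; 0 0 0 0 0 -1.5 0.01"

```text
time_s: 29.9
position: [0.5545, -0.0627, 0.1716]
tcp_rot: [[0.881, -0.474, -0.0], [-0.474, -0.881, 0.0], [-0.0, 0.0, -1.0]]
force: [1.7, -1.3, 6.9]
opening: 0.243
```

```bash
python3 ang2.py|tail -2
python3 - <<'E'
from rig import bot
import cv2
im=bot.capture("scene");cv2.imwrite("pics/final.png",im[:,:,::-1])
E
```

```text
(np.float64(74.75), np.float64(213.69803921568626), np.float64(73.75), np.float64(75.5))
29.95 [ 2.02 -2.92  6.83] [-0.43  0.11  0.2 ] 0.24471347275728098 turn 80.98463529735525
```

View pics/final.png

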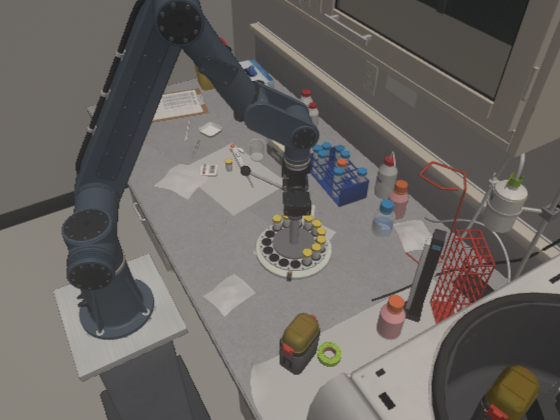

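The grip is slowly squaring itself up on the bar, so the carousel creeps towards the tool angle. I'll back the tool off to about 76° so that even a full alignment stays in the band.

>>> apply_moves:
  motion: "0 0 0 0 0 -0.8 0.01; 0 0 0 0 0 -1.6 0.01; 0 0 0 0 0 -2.4 0.01; 0 0 0 0 0 -3.2 0.01; 0 0 0 0 0 -4 0.01; 0 0 0 0 0 -5 0.01; 0 0 0 0 0 -5 0.01; 0 0 0 0 0 -5 0.01"

```text
time_s: 31.0
position: [0.5538, -0.0624, 0.1715]
tcp_rot: [[0.919, -0.395, -0.002], [-0.395, -0.919, 0.001], [-0.002, 0.0, -1.0]]
force: [0.1, -0.6, 7.8]
opening: 0.23
```

```bash
python3 ang2.py|tail -2
```

```text
(np.float64(73.75), np.float64(230.51372549019612), np.float64(72.75), np.float64(74.5))
31.05 [ 0.78 -1.95  7.81] [-0.41  0.31  0.14] 0.2303045727590453 turn 75.9844503092917
```

>>> apply_moves:
  motion: "0 0 0 0 0 0 0.01; 0 0 0 0 0 0 0.01; 0 0 0 0 0 0 0.01; 0 0 0 0 0 0 0.01; 0 0 0 0 0 0 0.01; 0 0 0 0 0 0 0.01; 0 0 0 0 0 0 0.01; 0 0 0 0 0 0 0.01"

```text
time_s: 32.05
position: [0.5538, -0.0624, 0.1715]
tcp_rot: [[0.919, -0.395, -0.002], [-0.395, -0.919, 0.001], [-0.002, 0.0, -1.0]]
force: [1.1, -1.3, 7.4]
opening: 0.229
```

```bash
python3 ang2.py|tail -2
```

```text
(np.float64(74.0), np.float64(227.09019607843138), np.float64(72.75), np.float64(74.75))
32.1 [-0.4  -1.52  7.06] [-0.44  0.34  0.16] 0.23348220098269623 turn 75.9852374415088
```

>>> apply_moves:
  motion: "0 0 0 0 0 -0.5 0.01; 0 0 0 0 0 -1 0.01; 0 0 0 0 0 -1.5 0.01; 0 0 0 0 0 -2 0.01; 0 0 0 0 0 -2 0.01; 0 0 0 0 0 -2 0.01; 0 0 0 0 0 -2 0.01; 0 0 0 0 0 -2 0.01"

```text
time_s: 33.1
position: [0.5539, -0.0625, 0.1715]
tcp_rot: [[0.932, -0.363, -0.002], [-0.363, -0.932, 0.0], [-0.002, 0.0, -1.0]]
force: [1.2, -2.2, 7.7]
opening: 0.229
```

```bash
python3 ang2.py|tail -2; python3 chk.py 5 | head -1; python3 -c "
from rig import bot
print(bot.hand_in())"
```

```text
(np.float64(72.25), np.float64(224.47843137254904), np.float64(71.5), np.float64(73.0))
33.15 [ 0.23 -1.2   6.59] [-0.43  0.27  0.1 ] 0.22676514192150987 turn 73.99544395689432
33.2 [ 0.55388813 -0.06246157  0.1714969 ] [ 1.28040416 -2.15807482  7.5916894 ] [-0.41808671  0.26431199  0.12360002] 0.23063735801601531 turn 73.99602032812408 [-1.79211011e+01  2.88803720e+01  9.47876582e+01  9.62162898e-04
the job is handed in; nothing more can be done
None
```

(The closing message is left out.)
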